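# Clamp a tube in the tilted weld fixture

## Robot

A 6-joint arm with a two-finger parallel gripper is mounted at the origin on the work surface. World frame = base frame: x ahead of the robot, y to its left, z up, the work surface at z = 0. Lengths are in m, angles in rad, forces in N, time in s.
With the tool pointing down it reaches from about 0.25 to 0.85 m from the base axis. Payload 12.5 kg.
Tool frame: the origin (TCP) lies at the very end of the fingers, on their centre line; the grasp point (between the pads) lies ctrl.grip_point_offset behind it (ctrl.grip_point_offset is the distance from the TCP to the grasp point, in m); z points along the fingers, y is the direction in which the jaws open and shut (so a half turn about z gives the same grasp; the last joint's range is limited). The gripper opens to 93 mm and grips with 3 to 60 N. Pads are 15 mm wide; open, the fingers measure 128 mm over their backs; the gripper's body (75 mm by 188 mm) begins 65 mm behind the grasp point.
Start: joints at [-1.399, 0.351, 1.652, -0, 1.139, -0.085], TCP at [0.14, -0.532, 0.179] pointing down, gripper open.
Joint ranges: [-2.75, 2.75], [-0.79, 2.1], [0.01, 2.65], [-1.57, 4.71], [0.07, 3.14], [-2.87, 2.87]. Speed limits (rad/s): [2.22, 2.22, 2.79, 3.14, 3.14, 3.14].

## Interface

Orientations are given as a unit quaternion [x, y, z, w].
In Python, from rig import ctrl gives the robot as it stands. The module is installed in compiled form; this text tells all that it offers.
- The arm moves only by the shell command python3 -m inch 'ROWS'. ROWS is JSON, a list that holds one entry, the list of rows, each a list of 7 numbers: the shift along the world's x, y, z in mm, then the turn, a rotation vector about the world's x, y, z in rad, then the finger opening in mm, from 0 to 93. A call has 1 to 12 rows; each row shifts and turns the commanded pose from where the row before left it; what a row does not reach is not made up. A row lasts 1/12 s, in which the tool goes at most 41.7 mm and 7.16 degrees, less where a joint would pass 70% of its speed; a pose out of reach is approached as far as the arm can. A call is refused whole if a number of a shift passes 41.7 or a number of a turn 0.125, either way. A call with a gripper value outside its range is refused whole. The fingers move at their own pace and stop on an object; the grip force is fixed at half the most. Time passes only in rows, so rows that do not move let the fingers close. It gives the time, the measured TCP pose, the force and the opening at its end, in the units of the state.
- ctrl.sense(): the state, without advancing time (a new reading comes with each control period).
- ctrl.capture(name): name is "scene" or "top"; returns the picture (400x640x3 uint8, red, green, blue); there is no depth.
- ctrl.camera_info(name): a dict with "K" (3x3 intrinsics, pixels), "position" and "attitude" of the camera in the world. Camera axes: x right, y up, looking along -z (the intrinsics and any distortion apply to the point x, -y, -z); pixel columns grow to the right and rows downward; lengths in m; the calibration is good to about 2 mm. A picture is of the moment at which its call begins. camera_info takes no time and is no camera call.
- ctrl.hand_in(): hands the job in, once; it reports no verdict.
Trained networks look in the newest picture that a camera, given by its name, has taken for a name from the list of things; names that differ only in an ending like _2 or _b are one class to them, and where a whole thing is asked for, a point or a joint stands for the part that bears it (a point fixed in the world has none). Each returns a list of dicts, best first, with "score" (0 to 1); they miss things now and then, are a little off and sometimes report something else, mostly with a low value. They report only what shows in the picture. A call takes as long as a camera call. They do not tell look-alikes from the thing itself.
- ctrl.spot_in(camera, query): "rect" ([left, top, right, bottom] in pixels, round what is visible of it).
- ctrl.place_of(camera, query): "at" ([row, column] in pixels: a listed point, or the origin of a listed thing).
The state is a dict: "time_s": time; "qpos": joint angles; "joint_vel": joint speeds; "effort": joint torques, N m; "position": TCP position; "eef_rot": TCP orientation; "wrist_force": force on the tool from outside, world axes, zero at the start; "wrist_torque": the same for the moment, N m; "width": finger opening in m.
Only numpy, scipy, OpenCV 4.12 (cv2) and the standard library are available. Lean on these libraries where they do the work, as an engineer would, in place of code of your own. Each camera call takes 0.05 s, during which the arm holds its last target. There are 200 camera calls.

## Task

Get the longer of the two red square tubes ready for welding: lay it gently into the blue sloping cradle of the fixture (hold it until it is in, do not let it drop), with its lower end against the stop, and then swing the yellow clamp down until its pad rests on the tube. Let go, and leave the shorter tube and the other things on the table where they are.

Things in the scene. Friction and masses are not known exactly. Their poses are not given: they have to be found in the camera images.
- long_tube_center (a point): centre of the long red square steel tube, 200 long, 30 x 30 mm in section, about 0.36 kg; its x axis runs along the tube. It lies loose on the table, centre 15 mm up.
- short_tube_center (a point): centre of the short red square tube, 120 long, 30 x 30 mm, lying loose on the table; not needed. Its x axis runs along it. Which of the two tubes lies where changes from start to start.
- cradle: blue sloping cradle, fixed on the fixture. Origin: centre of the floor that the tube lies on, 90 mm above the table; x points up the slope (mostly to the left, 27 degrees above level), y level across it (mostly towards the robot), z square off it. Floor 220 long (x), 52 wide (y), 12 thick. A tube fully home has its centre at x = 0, y about 0, z = 15 mm and lies along x. The upper end is open.
- rails (a point): point on the cradle's floor, 45 mm up the slope of its origin, with the cradle's axes: midway between the upper pair of side rails. A like pair stands 68 mm down the slope of the origin. Rails 14 tall, 36 long (x), 38 apart between inner faces; between the pairs the sides are open for fingers.
- stop (a point): foot of the stop across the cradle's lower end: point on the floor at its inner face, 100 mm down the slope of the cradle's origin, with the cradle's axes. The stop is 28 tall and 50 wide.
- clamp (a joint): angle of the yellow clamp arm about its hinge: 0 when its rubber pad rests on a tube lying in the cradle, about 1.6 to 1.95 at the start (upright or leaning away on the robot side, clear of the cradle), at most 2.1; without a tube it can sink to -0.06. A stiff friction hinge (0.2 N m, about 2 N at the handle): it stays where it is left.
- clamp_hinge (a point): point on the hinge line, at x = 78, y = 44, z = 40 mm of the cradle's frame, with the cradle's axes. The hinge line runs along x, between posts 36 long (x), 20 wide and 52 tall. The arm is 14 wide, 12 thick. At joint value a the handle's middle is at x = +36, y = -96 cos(a), z = +96 sin(a) mm from here: closing carries it over the tube, away from the robot, and down.
- handle (a point): middle of the free part of the clamp's orange handle, a round bar 14 mm thick that runs along the cradle's x; from the arm's edge, 29 mm down the slope of this point, to its end 27 mm up the slope of it the bar is free on all sides. Its axes turn with the arm.
- hammer: bystander: hammer with a wooden handle, 260 long, lying on the table; origin beneath it, x along it towards the head
- discs: bystander: flat stack of black cutting discs, 116 across, 12 thick; origin at the centre of its underside
- tape_measure: bystander: yellow tape measure, 70 x 36 x 66 tall; origin at the centre of its underside
Mind the look-alikes: they are no part of the job. Leave any black look-alike of the part that bears long_tube_center alone.

How it is judged:
By the outcome, as a careful person would: the job done as asked, in the order asked, and still so for the second after the job is handed in, with the robot touching nothing.
It also fails if it takes over 64 s, if anything falls off the work surface, if the arm or the gripper's body presses on something with over 40 N, if the wrist force passes 120 N, or if a joint passes its speed limit or range.

## Working session

There is one attempt and no reset: what is moved stays moved. The work goes in short steps, Python scripts to look and compute and a shell command to move; the robot and the scene stay as the last step left them, time stands still between calls to the robot, and variables do not carry over. Pictures are saved under pics/ and viewed, about 8 in all and at most 12, crops included, and the job is handed in when it is done.

```bash
mkdir -p pics; ls
cat > h.py <<'E'
from rig import ctrl
import numpy as np, cv2
from scipy.spatial.transform import Rotation as R
def shot(n,f=None):
    im=ctrl.capture(n)
    if f: cv2.imwrite('pics/'+f,im[:,:,::-1])
    return im
def cam(n):
    i=ctrl.camera_info(n); K=np.array(i["K"]); p=np.array(i["position"]); a=np.array(i["attitude"])
    Rm=a if a.shape==(3,3) else R.from_quat(a).as_matrix()
    return K,p,Rm
def ray(n,row,col):
    K,p,Rm=cam(n); v=np.linalg.inv(K)@[col,row,1]; return p,Rm@[v[0],-v[1],-v[2]]
def atz(n,row,col,z):
    p,d=ray(n,row,col); return p+d*(z-p[2])/d[2]
def proj(n,X):
    K,p,Rm=cam(n); c=Rm.T@(np.asarray(X)-p); v=K@[c[0],-c[1],-c[2]]; return v[:2]/v[2]
def tri(obs):
    A=np.zeros((3,3));b=np.zeros(3)
    for n,(r,c) in obs:
        p,d=ray(n,r,c); d=d/np.linalg.norm(d); M=np.eye(3)-np.outer(d,d); A+=M;b+=M@p
    return np.linalg.solve(A,b)
E
python3 - <<'E'
from h import *
for n in ("scene","top"):
    print(ctrl.camera_info(n)); shot(n,n+'0.png')
    for q in ("long_tube_center","short_tube_center","cradle","rails","stop","clamp_hinge","handle"):
        print(n,q,[(round(d["score"],2),np.round(d["at"],1).tolist()) for d in ctrl.place_of(n,q)[:3]])
print(ctrl.sense(), ctrl.grip_point_offset)
E
```

```text
pics
{'K': array([[408.594689  ,   0.        , 313.58426994],
       [  0.        , 408.594689  , 199.93530559],
       [  0.        ,   0.        ,   1.        ]]), 'position': array([ 1.26408081, -0.21580709,  0.84053053]), 'attitude': array([0.31764634, 0.24479209, 0.55757959, 0.72683054])}
scene long_tube_center [(0.97, [201.2, 214.5]), (0.95, [266.6, 210.7])]
scene short_tube_center [(0.78, [251.3, 282.7])]
scene cradle [(0.94, [196.2, 379.8])]
scene rails [(0.91, [176.2, 391.0])]
scene stop [(0.9, [223.1, 364.7])]
scene clamp_hinge [(0.64, [157.6, 375.0])]
scene handle [(0.76, [125.7, 376.2])]
{'K': array([[375.22572339,   0.        , 324.04692755],
       [  0.        , 375.22572339, 196.60978649],
       [  0.        ,   0.        ,   1.        ]]), 'position': array([ 0.38019003, -0.00693152,  1.17488545]), 'attitude': array([-0.04487732,  0.05370503,  0.70888324, -0.70184496])}
top long_tube_center [(0.9, [264.5, 407.2]), (0.84, [190.2, 412.8])]
top short_tube_center [(0.87, [187.4, 355.3])]
top cradle [(0.7, [203.0, 257.3])]
top rails [(0.6, [214.1, 244.6])]
top stop [(0.84, [189.9, 279.7])]
top clamp_hinge [(0.7, [230.1, 245.0])]
top handle [(0.48, [225.8, 242.0])]
{'time_s': 0.8, 'qpos': array([-1.39861759e+00,  3.50679109e-01,  1.65178444e+00, -1.20200800e-05,
        1.13907670e+00, -8.45844920e-02]), 'joint_vel': array([ 0.00033175, -0.00082097,  0.00027635, -0.00017337,  0.00028983,
        0.00043375]), 'effort': array([ 1.13657330e-03, -4.97218287e+01, -2.85482007e+01,  7.00092316e-02,
        2.20797159e-02, -2.29212924e-05]), 'position': array([ 0.13970324, -0.53196407,  0.17934993]), 'eef_rot': array([ 9.91770071e-01,  1.28031740e-01, -4.30619699e-06,  2.64166248e-05]), 'wrist_force': array([-0.39732153, -0.94331121,  0.26307441]), 'wrist_torque': array([-0.00908732, -0.00567031, -0.01131074]), 'width': 0.09267319235808825} 0.0188
```

View pics/scene0.png

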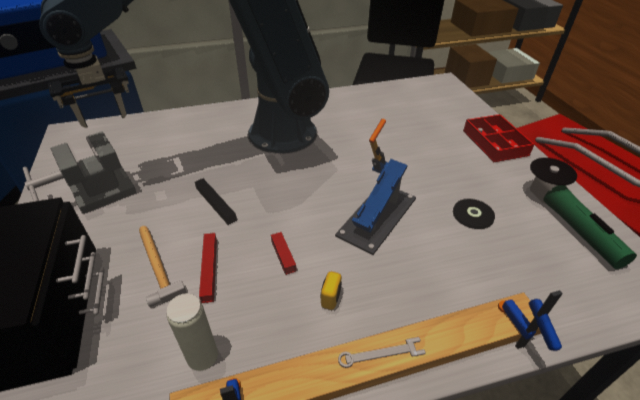

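View pics/top0.png

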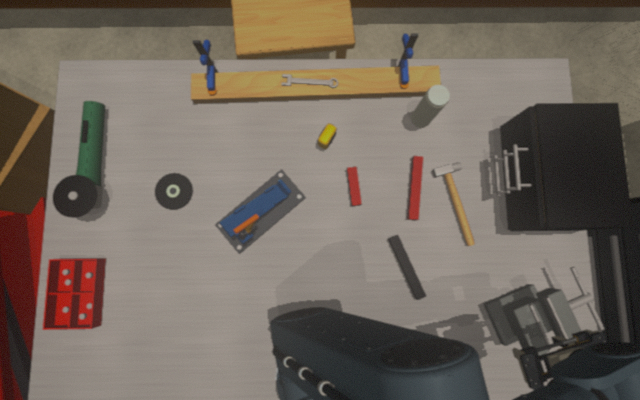

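The scene shows the long red tube at (row 266, col 210), a black look-alike at (201, 214), and the short red tube at (251, 283). The blue cradle is at (196, 380) with its clamp upright. In the top view the same three are at (187, 415), (264, 407) and (187, 355). I choose the red tube at top (187, 415) and will check it in a crop.

```bash
cat > m.py <<'E'
from h import *
from scipy.optimize import least_squares
T=cv2.imread('pics/top0.png');S=cv2.imread('pics/scene0.png')
for n,im,roi in (("top",T,(340,140,440,240)),("scene",S,(180,220,310,310))):
    x0,y0,x1,y1=roi; hsv=cv2.cvtColor(im[y0:y1,x0:x1],cv2.COLOR_BGR2HSV)
    m=(((hsv[...,0]<8)|(hsv[...,0]>172))&(hsv[...,1]>120)&(hsv[...,2]>50)).astype(np.uint8)
    k,l,s,c=cv2.connectedComponentsWithStats(m)
    for i in range(1,k):
        if s[i,4]<100: continue
        ys,xs=np.nonzero(l==i); P=np.array([atz(n,y+y0,x+x0,0.025)[:2] for y,x in zip(ys,xs)])
        r=cv2.minAreaRect((P*1000).astype(np.float32)); b=cv2.boxPoints(r)
        print(n,s[i,4],np.round(r[0],1),np.round(r[1],1),round(r[2],1)); 
# cradle fit: x,y,yaw
obs=[("scene",(196.2,379.8),(0,0,0)),("scene",(176.2,391),(45,0,0)),("scene",(223.1,364.7),(-100,0,0)),("scene",(157.6,375),(78,44,40)),
("top",(203,257.3),(0,0,0)),("top",(214.1,244.6),(45,0,0)),("top",(189.9,279.7),(-100,0,0)),("top",(230.1,245),(78,44,40))]
def frame(p): 
    return np.array([p[0],p[1],0.09]),(R.from_euler('z',p[2])*R.from_euler('y',-np.deg2rad(27))).as_matrix()
def res(p):
    o,M=frame(p); out=[]
    for n,(r,c),X in obs:
        u=proj(n,o+M@(np.array(X)/1000)); out+=[u[0]-c,u[1]-r]
    return out
best=min((least_squares(res,[.4,.15,y],loss='soft_l1') for y in (0,1.5,3,4.5)),key=lambda f:f.cost)
p=best.x; print("cradle",p,np.rad2deg(p[2])); print(np.round(res(p),1))
o,M=frame(p); print(M.round(3))
h=tri([("scene",(125.7,376.2)),("top",(225.8,242))]); print("handle",h, "in cradle",M.T@(h-o)*1000)
cr=[T[140:280,330:480],S[100:260,320:440]]
a=cv2.resize(cr[0],None,fx=2.7,fy=2.7,interpolation=3);b=cv2.resize(cr[1],None,fx=3.3,fy=3.3,interpolation=3)
H=max(a.shape[0],b.shape[0]); out=np.zeros((H,a.shape[1]+b.shape[1],3),np.uint8); out[:a.shape[0],:a.shape[1]]=a; out[:b.shape[0],a.shape[1]:]=b
cv2.imwrite('pics/crop1.png',out); print(out.shape)
E
python3 m.py
```

```text
top 603 [ 568.4 -306.5] [ 30.  199.8] 83.2
top 356 [ 574.6 -114.7] [119.2  29.4] 6.4
scene 922 [ 573.9 -307.5] [ 34.2 218.9] 83.1
scene 504 [ 580.4 -115.9] [138.4  32.6] 6.4Traceback (most recent call last):
  File "m.py", line 23, in <module>
    best=min((least_squares(res,[.4,.15,y],loss='soft_l1') for y in (0,1.5,3,4.5)),key=lambda f:f.cost)
  File "m.py", line 23, in <genexpr>
    best=min((least_squares(res,[.4,.15,y],loss='soft_l1') for y in (0,1.5,3,4.5)),key=lambda f:f.cost)
              ~~~~~~~~~~~~~^^^^^^^^^^^^^^^^^^^^^^^^^^^^^^^
    return func(*args, **kwargs)
    result = trf(vector_fun.fun, vector_fun.jac, x0, f0, J0, lb, ub, ftol, xtol,
                 gtol, max_nfev, x_scale, loss_function, tr_solver,
                 tr_options.copy(), verbose, callback=callback_wrapped)
    return trf_no_bounds(
        fun, jac, x0, f0, J0, ftol, xtol, gtol, max_nfev, x_scale,
        loss_function, tr_solver, tr_options, verbose, callback=callback)
    f_new = fun(x_new)
    self._update_fun()
    ~~~~~~~~~~~~~~~~^^
    self.f = self.fun_wrapped(xp_copy(self.x))
             ~~~~~~~~~~~~~~~~^^^^^^^^^^^^^^^^^
    return np.atleast_1d(self.fun(x))
                         ~~~~~~~~^^^
    return self.f(x, *self.args, **self.kwargs)
           ~~~~~~^^^^^^^^^^^^^^^^^^^^^^^^^^^^^^
  File "m.py", line 21, in res
    u=proj(n,o+M@(np.array(X)/1000)); out+=[u[0]-c,u[1]-r]
  File "h.py", line 17, in proj
    K,p,Rm=cam(n); c=Rm.T@(np.asarray(X)-p); v=K@[c[0],-c[1],-c[2]]; return v[:2]/v[2]
           ~~~^^^
  File "h.py", line 9, in cam
    i=ctrl.camera_info(n); K=np.array(i["K"]); p=np.array(i["position"]); a=np.array(i["attitude"])
ValueError: time passes only in moves, steps and waits
```

`camera_info` may only be called a limited number of times, so I'll cache it.

```bash
sed -i 's/^def cam(n):/import functools\n@functools.lru_cache(None)\ndef cam(n):/' h.py; python3 m.py
```

```text
top 603 [ 568.4 -306.5] [ 30.  199.8] 83.2
top 356 [ 574.6 -114.7] [119.2  29.4] 6.4
scene 922 [ 573.9 -307.5] [ 34.2 218.9] 83.1
scene 504 [ 580.4 -115.9] [138.4  32.6] 6.4
cradle [0.50238622 0.17792908 2.29625087] 131.5654833364496
[ 0.9 -2.4 -2.9  4.1 -0.7  1.7  2.6  0.7 -1.8  4.5 -1.1  2.   0.5 -0.3
  2.2 -0.7]
[[-0.591 -0.748  0.301]
 [ 0.667 -0.663 -0.34 ]
 [ 0.454  0.     0.891]]
handle [0.43697623 0.17504969 0.26948059] in cradle [118.2307732   50.85001894 141.19418352]
(528, 801, 3)
```

View pics/crop1.png

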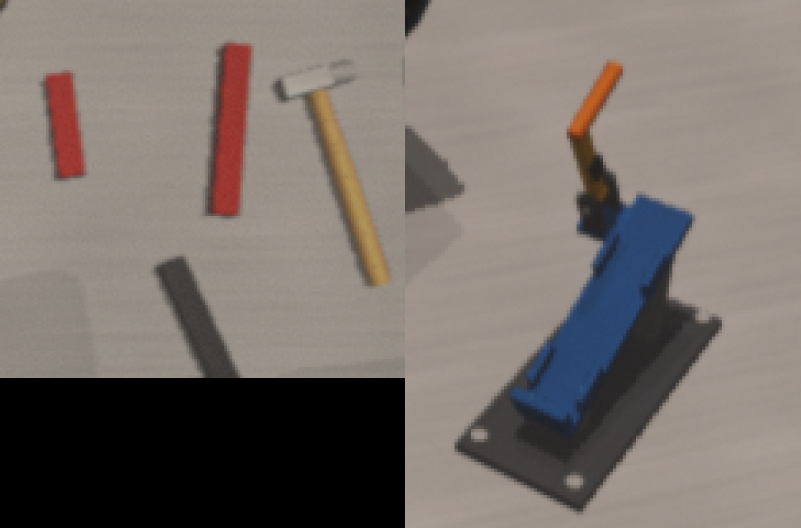

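The crop confirms the long red tube (about 200 x 30 mm). The short one is to its left, the hammer to its right, and the black look-alike below. The right-hand crop shows the cradle with its upright clamp. I'll refine the tube and cradle poses by silhouette, and move towards the tube at the same time.

```bash
cat > fit.py <<'E'
from h import *
from scipy.optimize import minimize
U=4
def box(x0,x1,y0,y1,z0,z1): return np.array([[x,y,z] for x in (x0,x1) for y in (y0,y1) for z in (z0,z1)])/1000
def draw(n,boxes,o,M):
    im=np.zeros((400*U,640*U),np.uint8); K,p,Rm=cam(n)
    for b in boxes:
        c=(b@M.T+o-p)@Rm; uv=np.c_[K[0,2]+K[0,0]*c[:,0]/-c[:,2],K[1,2]+K[1,1]*-c[:,1]/-c[:,2]]
        h=cv2.convexHull(((uv+.5)*U-.5).astype(np.float32))
        cv2.fillConvexPoly(im,np.round(h*16).astype(np.int32),1,shift=4)
    return im
def up(m): return (cv2.resize(m.astype(np.float32),None,fx=U,fy=U,interpolation=cv2.INTER_LINEAR)>.5).astype(np.uint8)
def fit(masks,ign,boxes,fr,p0,step):
    def cost(p):
        o,M=fr(p); c=0
        for n in masks:
            d=draw(n,boxes,o,M); g=1-ign[n] if ign else 1
            c+=((d^masks[n])*g).sum()/masks[n].sum()
        return c
    s=np.vstack([p0]+[np.array(p0)+np.eye(len(p0))[i]*step[i] for i in range(len(p0))])
    r=minimize(cost,p0,method='Nelder-Mead',options=dict(initial_simplex=s,xatol=1e-5,fatol=1e-4)); return r.x,r.fun
def red(im): 
    h=cv2.cvtColor(im,cv2.COLOR_BGR2HSV); return ((h[...,0]<8)|(h[...,0]>172))&(h[...,1]>120)&(h[...,2]>50)
def blue(im):
    h=cv2.cvtColor(im,cv2.COLOR_BGR2HSV); return (h[...,0]>100)&(h[...,0]<125)&(h[...,1]>130)&(h[...,2]>40)
def roi(m,x0,y0,x1,y1):
    z=np.zeros(m.shape,bool); z[y0:y1,x0:x1]=m[y0:y1,x0:x1]; return z
TUBE=[box(-100,100,-15,15,-15,15)]
CR=[box(-110,110,-26,26,-12,0),box(-110,-100,-25,25,0,28)]+[box(c-18,c+18,s-3,s+3,0,14) for c in (45,-68) for s in (22,-22)]
def crfr(p): return np.array([p[0],p[1],.09]),(R.from_euler('z',p[2])*R.from_euler('y',-np.deg2rad(27))).as_matrix()
E
cat > f1.py <<'E'
from fit import *
I={n:cv2.imread(f'pics/{n}0.png') for n in ("top","scene")}
tm={"top":up(roi(red(I["top"]),390,140,440,240)),"scene":up(roi(red(I["scene"]),190,220,225,310))}
fr=lambda p:(np.array([p[0],p[1],.015]),R.from_euler('z',p[2]).as_matrix())
for c in (["top"],["scene"],["top","scene"]):
    print("tube",c,fit({k:tm[k] for k in c},None,TUBE,fr,[.568,-.306,-.118],[.01,.01,.05]))
p0=[.5024,.178,2.296]; o,M=crfr(p0)
bm={"top":up(roi(blue(I["top"]),210,160,310,260)),"scene":up(roi(blue(I["scene"]),330,150,420,260))}
ig={}
for n in bm:
    g=draw(n,[box(58,98,32,58,-20,54),box(70,145,30,60,40,150)],o,M); ig[n]=cv2.dilate(g,np.ones((13,13),np.uint8))
for c in (["top"],["scene"],["top","scene"]):
    p,f=fit({k:bm[k] for k in c},ig,CR,crfr,p0,[.01,.01,.05]); print("cradle",c,p,f)
vis=[]
for n,(x0,y0,x1,y1) in (("top",(210,160,310,260)),("scene",(330,140,430,260))):
    im=cv2.resize(I[n],None,fx=U,fy=U); e=cv2.Canny(draw(n,CR,*crfr(p))*255,50,100)>0; im[e]=(255,255,255)
    e=cv2.Canny(bm[n]*255,50,100)>0; im[e]=(0,255,255)
    vis.append(im[y0*U:(y0+100)*U,x0*U:x1*U])
cv2.imwrite('pics/fit1.png',np.hstack(vis))
E
python3 f1.py
python3 -m inch '[[[40,30,0,0,0,-0.1,70],[40,30,0,0,0,-0.1,70],[40,30,0,0,0,-0.1,70],[40,20,0,0,0,-0.075,70],[40,20,0,0,0,0,70],[40,20,0,0,0,0,70],[40,20,0,0,0,0,70],[40,20,0,0,0,0,70],[40,10,0,0,0,0,70],[40,10,0,0,0,0,70],[29,16,0,0,0,0,70],[0,0,0,0,0,0,70]]]'
```

```text
tube ['top'] (array([ 0.56852157, -0.30770296, -0.1429004 ]), np.float64(0.28452924097884696))
tube ['scene'] (array([ 0.56566795, -0.30870775, -0.11055917]), np.float64(0.0982506102522376))
tube ['top', 'scene'] (array([ 0.56676314, -0.30882131, -0.11225862]), np.float64(0.39275444781889174))
cradle ['top'] [0.5024 0.178  2.296 ] inf
cradle ['scene'] [0.49294793 0.18021047 2.2956739 ] 0.22785383531306624
cradle ['top', 'scene'] [0.5024 0.178  2.296 ] inf
time_s: 1.8
position: [0.5393, -0.3248, 0.1788]
eef_rot: [0.998, -0.057, 0.001, -0.0]
wrist_force: [0.3, 0.2, -0.3]
width: 0.0701fit.py:18: RuntimeWarning: divide by zero encountered in scalar divide
  c+=((d^masks[n])*g).sum()/masks[n].sum()
  np.max(np.abs(fsim[0] - fsim[1:])) <= fatol):
```

View pics/fit1.png

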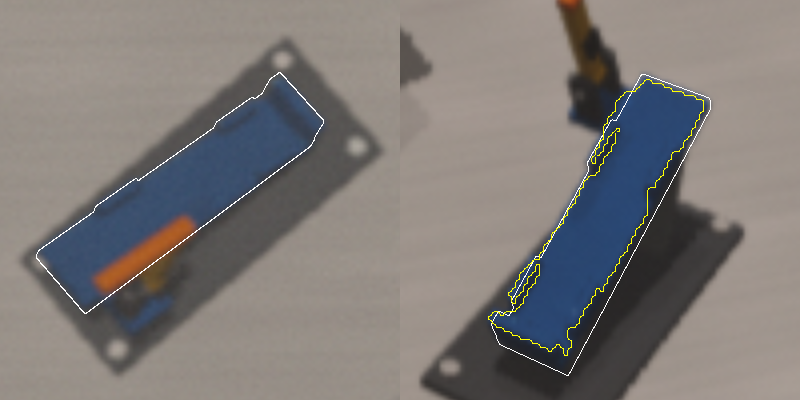

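The overlay shows the top-view outline matching the cradle well. The blue mask there was empty because of my threshold, so I'll fix that and refit.

```bash
cat >> fit.py <<'E'
def blue(im): i=im.astype(int); return (i[...,0]-i[...,2]>22)
def red(im): i=im.astype(int); return (i[...,2]-i[...,1]>35)
E
sed -i "s/\[70,145/[70,145/; s/draw(n,\[box(58,98,32,58,-20,54),box(70,145,30,60,40,150)\],o,M)/draw(n,[box(58,98,30,60,-40,54),box(70,145,30,65,40,155)],o,M)/; s/pics\/fit1/pics\/fit2/" f1.py
python3 f1.py
```

```text
tube ['top'] (array([ 0.56975298, -0.3094926 , -0.13086121]), np.float64(0.1616822429906542))
tube ['scene'] (array([ 0.56562227, -0.30858332, -0.11538314]), np.float64(0.14400728087370485))
tube ['top', 'scene'] (array([ 0.56738179, -0.30871916, -0.11857525]), np.float64(0.32381151906453076))
cradle ['top'] [0.50291691 0.17670425 2.28643686] 0.06374705822163103
cradle ['scene'] [0.49509129 0.17905836 2.27940459] 0.1204068829539344
cradle ['top', 'scene'] [0.50105085 0.17697518 2.27469593] 0.23421559158079294
```

View pics/fit2.png

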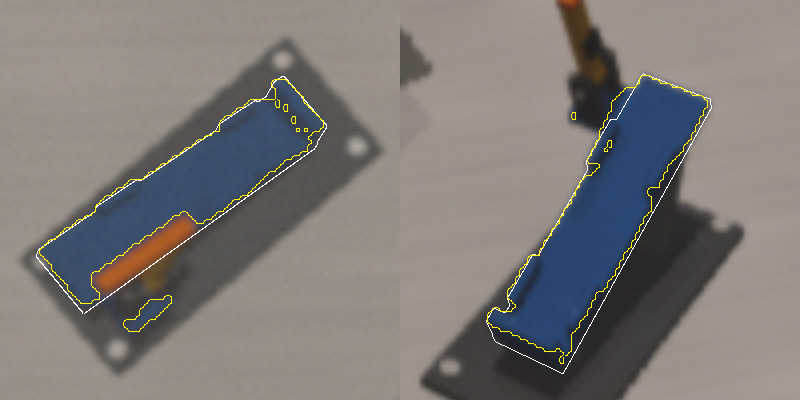

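```bash
python3 -m inch '[[[17,17,-30,0,0,-0.005,70],[0,0,-40,0,0,0,70],[0,0,-40,0,0,0,70],[0,0,-30,0,0,0,70],[0,0,-20,0,0,0,70],[0,0,-12,0,0,0,70],[0,0,0,0,0,0,70],[0,0,0,0,0,0,20],[0,0,0,0,0,0,20],[0,0,0,0,0,0,20],[0,0,0,0,0,0,20],[0,0,0,0,0,0,20]]]'; python3 -m inch '[[[0,0,0,0,0,0,20],[0,0,0,0,0,0,20],[0,0,0,0,0,0,20]]]'
```

```text
time_s: 2.8
position: [0.5524, -0.3111, 0.0083]
eef_rot: [0.998, -0.062, 0.001, 0.0]
wrist_force: [-0.5, 0.4, 0.2]
width: 0.0414
time_s: 3.05
position: [0.5521, -0.3108, 0.0074]
eef_rot: [0.998, -0.062, 0.0, 0.0]
wrist_force: [0.3, 1.2, -0.0]
width: 0.0223
```

The jaws went past 30 mm, so I need to look.

Run:
```python
from h import *
a=shot("scene")[180:320,150:330]; b=shot("top")[130:250,350:480]
print(ctrl.sense()["width"],[proj(n,ctrl.sense()["position"]) for n in("scene","top")])
a=cv2.resize(a,(400,311),interpolation=3);b=cv2.resize(b,(337,311),interpolation=3)
cv2.imwrite('pics/g1.png',np.hstack([a,b])[:,:,::-1])
```

```text
0.020522636170034667 [array([207.10562586, 263.00880198]), array([415.39371496, 193.2806981 ])]
```

View pics/g1.png

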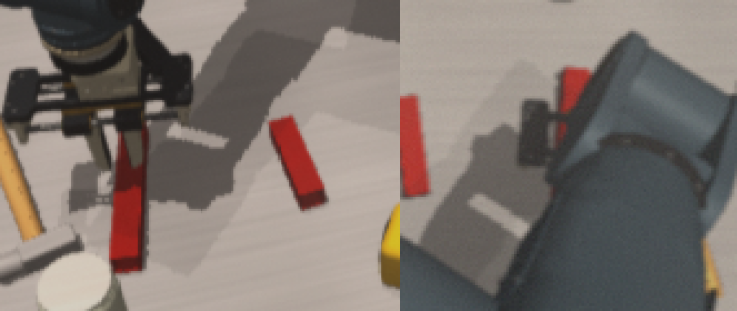

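Run:
```python
from h import *
a=shot("scene")
s=ctrl.sense(); print(s["wrist_force"],s["width"],s["position"])
Rm=R.from_quat(s["eef_rot"]).as_matrix()
a=cv2.resize(a[205:310,165:245],None,fx=7,fy=5.6,interpolation=cv2.INTER_CUBIC)[:,:,::-1].copy()
for w in (-10.2,0,10.2):
  for b in (0,-40):
    u=proj("scene",s["position"]+Rm@[0,w/1000,b/1000]); cv2.circle(a,(int((u[0]+.5-165)*7),int((u[1]+.5-205)*5.6)),4,(0,255,0),-1)
cv2.imwrite('pics/g2.png',a)
```

```text
[ 0.42936688  0.949149   -0.79520395] 0.020379623796517702 [ 0.55202908 -0.31076718  0.00730977]
```

View pics/g2.png

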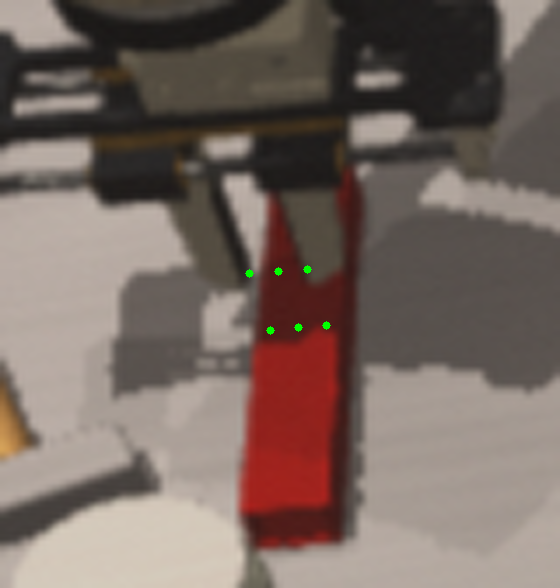

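The fingertips show about 30 mm behind the reported TCP, hovering over the tube. I'll check this against the start picture.

Run:
```python
from h import *
p=np.array([.1397,-.53196,.17935]); Rm=R.from_quat([.99177,.12803,0,0]).as_matrix()
a=cv2.imread('pics/scene0.png'); x0,y0=40,50
a=cv2.resize(a[y0:170,x0:160],None,fx=4.6,fy=4.6,interpolation=cv2.INTER_CUBIC)
for w in (-46.3,46.3):
  for b,c in ((0,(0,255,0)),(-30,(0,255,255)),(-84,(255,0,255))):
    u=proj("scene",p+Rm@[0,w/1000,b/1000]); print(w,b,u); cv2.circle(a,(int((u[0]+.5-x0)*4.6),int((u[1]+.5-y0)*4.6)),3,c,-1)
cv2.imwrite('pics/g3.png',a)
```

```text
-46.3 0 [125.36921864 128.49171043]
-46.3 -30 [122.11652627 119.65471443]
-46.3 -84 [115.97082876 102.95792965]
46.3 0 [ 91.8810076  137.33360344]
46.3 -30 [ 87.9406948  128.39485029]
46.3 -84 [ 80.4851605  111.48168017]
```

View pics/g3.png

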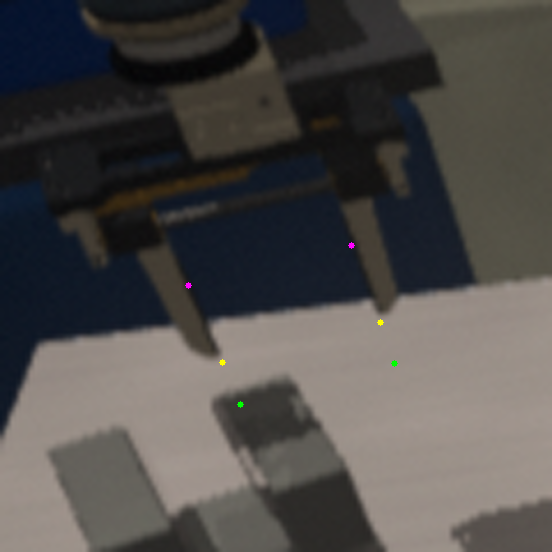

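The same offset shows at the start: the real fingertips are about 35 mm behind the reported TCP. The reported z is therefore too low, and I closed above the tube. I'll open, descend further, and feel for the table in small steps.

```bash
python3 -m inch '[[[0,0,0,0,0,0,70],[0,0,0,0,0,0,70],[0,0,0,0,0,0,70],[0,0,0,0,0,0,70],[0,0,0,0,0,0,70],[0,0,0,0,0,0,70]]]' ; python3 -m inch '[[[4,2,-10,0,0,0,70],[0,0,-10,0,0,0,70],[0,0,-5,0,0,0,70],[0,0,0,0,0,0,70]]]' ; python3 -m inch '[[[0,0,-3,0,0,0,70],[0,0,0,0,0,0,70]]]'; python3 -m inch '[[[0,0,-3,0,0,0,70],[0,0,0,0,0,0,70]]]'
```

```text
time_s: 3.7
position: [0.5521, -0.3108, 0.0073]
eef_rot: [0.998, -0.062, 0.0, 0.0]
wrist_force: [-0.1, -0.5, -0.0]
width: 0.0556
time_s: 4.03
position: [0.555, -0.308, -0.0198]
eef_rot: [0.998, -0.061, -0.001, -0.001]
wrist_force: [-0.1, -0.6, -1.0]
width: 0.0692
time_s: 4.2
position: [0.5559, -0.3087, -0.0212]
eef_rot: [0.998, -0.062, -0.0, -0.0]
wrist_force: [-0.4, 0.5, 0.6]
width: 0.0698
time_s: 4.37
position: [0.556, -0.3088, -0.0239]
eef_rot: [0.998, -0.062, -0.0, -0.0]
wrist_force: [-0.4, -0.1, 0.2]
width: 0.0701
```

```bash
python3 -m inch '[[[0,0,-3,0,0,0,70],[0,0,0,0,0,0,70]]]' | grep -E "pos|force"; python3 -m inch '[[[0,0,-2,0,0,0,70],[0,0,0,0,0,0,70]]]'| grep -E "pos|force"; python3 -m inch '[[[0,0,-2,0,0,0,70],[0,0,0,0,0,0,70]]]'| grep -E "pos|force"
```

```text
position: [0.5559, -0.3087, -0.027]
wrist_force: [0.8, -0.8, 0.7]
position: [0.5559, -0.3087, -0.029]
wrist_force: [0.3, 0.7, -0.4]
position: [0.5559, -0.3087, -0.0309]
wrist_force: [-0.4, 0.8, 0.2]
```

```bash
python3 -m inch '[[[0,0,-1.5,0,0,0,70],[0,0,0,0,0,0,70]]]' | grep -E "pos|force"; python3 -m inch '[[[0,0,-1.5,0,0,0,70],[0,0,0,0,0,0,70]]]'| grep -E "pos|force"
python3 - <<'E'
from h import *
a=shot("scene"); s=ctrl.sense()
Rm=R.from_quat(s["eef_rot"]).as_matrix()
a=cv2.resize(a[205:310,165:245],None,fx=7,fy=5.6,interpolation=cv2.INTER_CUBIC)[:,:,::-1].copy()
for w in (-35,35):
  for b,c in ((-35,(0,255,0)),):
    u=proj("scene",s["position"]+Rm@[0,w/1000,b/1000]); cv2.circle(a,(int((u[0]+.5-165)*7),int((u[1]+.5-205)*5.6)),4,c,-1)
cv2.imwrite('pics/g4.png',a)
E
```

```text
position: [0.5559, -0.3087, -0.0324]
wrist_force: [-0.4, 0.1, -0.5]
position: [0.5559, -0.3087, -0.0339]
wrist_force: [0.7, -0.1, 0.0]
```

View pics/g4.png

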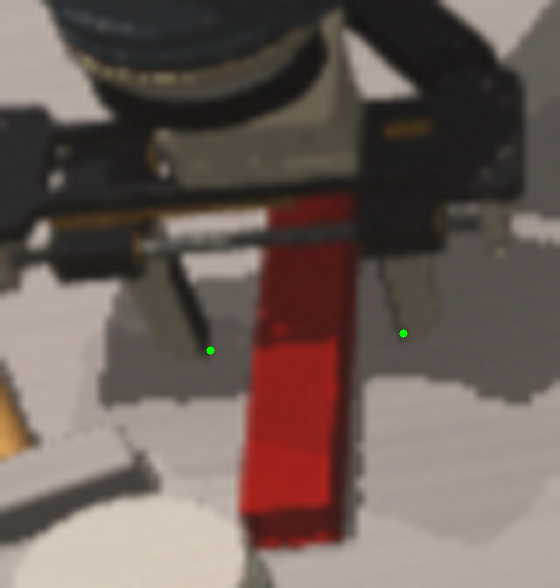

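The fingers now straddle the tube with their tips a few mm off the table, so the offset is about 37 mm. I'll close here.

```bash
python3 -m inch '[[[0,0,1.5,0,0,0,20],[0,0,0,0,0,0,20],[0,0,0,0,0,0,20],[0,0,0,0,0,0,20],[0,0,0,0,0,0,20],[0,0,0,0,0,0,20],[0,0,0,0,0,0,20],[0,0,0,0,0,0,20]]]'; python3 -m inch '[[[0,0,10,0,0,0,20],[0,0,20,0,0,0,20],[0,0,35,0,0,0,20],[0,0,35,0,0,0,20],[0,0,0,0,0,0,20],[0,0,0,0,0,0,20]]]'
```

```text
time_s: 5.92
position: [0.556, -0.3085, -0.0322]
eef_rot: [0.998, -0.062, -0.0, -0.0]
wrist_force: [0.4, 2.4, 0.6]
width: 0.0296
time_s: 6.42
position: [0.5568, -0.3094, 0.0699]
eef_rot: [0.998, -0.062, 0.001, 0.001]
wrist_force: [0.4, -0.5, -4.7]
width: 0.0299
```

The grip holds: 29.9 mm opening and the tube's weight on the wrist. Next I'll carry it to the fixture, yawing 2.41 rad on the way, then tilt.

```bash
python3 -m inch '[[[2,18,18,0,0,0.12,20],[2,18,18,0,0,0.12,20],[2,18,18,0,0,0.12,20],[2,18,18,0,0,0.12,20],[2,18,18,0,0,0.12,20],[2,18,18,0,0,0.12,20],[2,18,18,0,0,0.12,20],[2,18,18,0,0,0.12,20],[2,18,18,0,0,0.12,20],[2,18,18,0,0,0.12,20],[2,18,0,0,0,0.12,20],[2,18,0,0,0,0.12,20]]]'; python3 -m inch '[[[2,18,0,0,0,0.12,20],[2,18,0,0,0,0.12,20],[2,18,0,0,0,0.12,20],[2,18,0,0,0,0.12,20],[2,18,0,0,0,0.12,20],[2,18,0,0,0,0.12,20],[2,18,0,0,0,0.12,20],[2,18,0,0,0,0.12,20],[2,0,0,0,0,0,20],[0,0,0,0,0,0,20]]]'
cat > plan.py <<'E'
from fit import *
import sys
P=[.502,.177,2.286]; OFF=np.array([.012,0,-.0472])
o,M=crfr(P); Rt=np.c_[M[:,0],-M[:,1],-M[:,2]]
def go(tx,ty,tz):
    "tube centre target in cradle frame mm -> shift rows"
    s=ctrl.sense(); Rc=R.from_quat(s["eef_rot"]).as_matrix()
    tgt=o+M@(np.array([tx,ty,tz])/1000)-Rt@OFF
    print("now",s["position"].round(4),"tgt",tgt.round(4),"shift",((tgt-s["position"])*1000).round(1),"turn",(R.from_matrix(Rt)*R.from_matrix(Rc).inv()).as_rotvec().round(3),"q",s["qpos"].round(2))
    print("tube now in cradle",(M.T@(s["position"]+Rc@OFF-o)*1000).round(1))
if __name__=="__main__": go(*map(float,sys.argv[1:4]))
E
python3 plan.py 10 0 110
```

```text
time_s: 7.42
position: [0.5798, -0.0919, 0.2471]
eef_rot: [0.789, 0.614, -0.0, -0.0]
wrist_force: [-0.6, -0.1, -4.2]
width: 0.0297
time_s: 8.25
position: [0.5976, 0.0516, 0.2461]
eef_rot: [0.419, 0.908, -0.001, -0.001]
wrist_force: [-0.3, 1.2, -4.4]
width: 0.0295
now [0.5976 0.0516 0.2461] tgt [0.5219 0.1541 0.145 ] shift [ -75.8  102.5 -101. ] turn [0.358 0.305 0.009] q [ 0.01  0.39  1.43 -0.    1.33 -0.7 ]
tube now in cradle [-37.3   9.8 247.2]
```

```bash
python3 -m inch '[[[-9,13,-6,0.0716,0.061,0.002,20],[-9,13,-6,0.0716,0.061,0.002,20],[-9,13,-6,0.0716,0.061,0.002,20],[-9,13,-6,0.0716,0.061,0.002,20],[-9,13,-6,0.0716,0.061,0.001,20],[0,0,0,0,0,0,20],[0,0,0,0,0,0,20]]]'
cat > tubefit.py <<'E'
from fit import *; from plan import o,M,OFF,go
import sys
I={n:shot(n,f'{sys.argv[1]}_{n}.png')[:,:,::-1] for n in("scene","top")}
s=ctrl.sense(); Rc=R.from_quat(s["eef_rot"]).as_matrix(); c0=s["position"]+Rc@OFF
for n in I:
    m=draw(n,TUBE,c0,Rc); b=cv2.dilate(m,np.ones((121,121),np.uint8)); r=up(red(I[n]))*b
    best=None; small=[]
    # tip points: extreme visible red along each tube end, compare mask extents in projected tube axis
    K,p,Rm=cam(n); a0,a1=[proj(n,c0+Rc@[e,0,0]) for e in(-.1,.1)]; ax=(a1-a0)/np.linalg.norm(a1-a0); nr=np.array([-ax[1],ax[0]])
    sc=np.linalg.norm(a1-a0)/200
    for nm,mm in (("pred",m),("seen",r)):
        y,x=np.nonzero(mm); q=np.c_[(x+.5)/U-.5,(y+.5)/U-.5]-(a0+a1)/2; t=q@ax/sc; w=q@nr/sc
        print(n,nm,"along",np.percentile(t,[.5,99.5]).round(1),"across by bins",[(int(k),np.percentile(w[abs(t-k)<12],[3,97]).round(1).tolist()) for k in(-80,-55,55,80) if (abs(t-k)<12).sum()>20],"n",len(t))
    print(n,"mm/px",1/sc,"axis",ax.round(2),"normal",nr.round(2))
go(10,0,110)
E
python3 tubefit.py t1
```

```text
time_s: 8.83
position: [0.5531, 0.1147, 0.2164]
eef_rot: [0.405, 0.884, 0.097, -0.211]
wrist_force: [0.4, 0.0, -4.3]
width: 0.0294
scene pred along [-103.4  106.5] across by bins [(-80, [-20.4, 20.1]), (-55, [-20.3, 20.0]), (55, [-19.8, 19.4]), (80, [-19.7, 19.3])] n 22948
scene seen along [-103.3  106.4] across by bins [(-80, [-18.9, 10.4]), (-55, [-19.1, 10.5]), (80, [-26.2, 10.6])] n 10440
scene mm/px 2.4891495727677557 axis [ 0.5  -0.87] normal [0.87 0.5 ]
top pred along [-107.5  105.7] across by bins [(-80, [-18.7, 19.2]), (-55, [-19.0, 19.4]), (55, [-20.3, 20.6]), (80, [-20.6, 21.1])] n 18827
top seen along [-10.8 115.8] across by bins [(55, [-13.7, 21.4]), (80, [-14.8, 21.6])] n 8754
top mm/px 2.7678488132802386 axis [-0.83  0.56] normal [-0.56 -0.83]
now [0.5536 0.1154 0.2181] tgt [0.5219 0.1541 0.145 ] shift [-31.7  38.7 -73.1] turn [0.002 0.005 0.002] q [-0.06  0.52  1.38  0.33  1.58 -0.83]
tube now in cradle [ -1.2   1.6 197.8]
```

The prediction and the seen silhouette agree: tube ends within 1 mm in the scene view, so the offset lies along the tool axis. The upper end in the top view reads 10 mm longer, probably because the orange handle got into the mask. Now descending towards the cradle.

```bash
python3 -m inch '[[[-8,10,-18,0,0,0,20],[-8,10,-18,0,0,0,20],[-8,10,-18,0,0,0,20],[-8,9,-19,0,0,0,20],[-5,6,-15,0,0,0,20],[-5,6,-15,0,0,0,20],[-5,6,-15,0,0,0,20],[-4,4,-10,0.002,0.004,0.002,20],[0,0,0,0,0,0,20],[0,0,0,0,0,0,20]]]'; python3 tubefit.py t2 | grep -v normal; python3 plan.py 10 0 32
```

```text
time_s: 9.77
position: [0.5024, 0.1771, 0.0904]
eef_rot: [0.402, 0.885, 0.098, -0.213]
wrist_force: [0.5, 0.1, -3.1]
width: 0.0299
scene pred along [-103.   105.6] across by bins [(-80, [-19.6, 19.6]), (-55, [-19.5, 19.5]), (55, [-19.0, 19.0]), (80, [-18.9, 18.9])] n 17416
scene seen along [-100.7  106.8] across by bins [(-80, [-17.4, 11.0]), (-55, [-17.8, 10.8]), (55, [-19.4, -13.0]), (80, [-20.1, 11.9])] n 7800
top pred along [-106.4  104.7] across by bins [(-80, [-17.4, 18.3]), (-55, [-17.7, 18.5]), (55, [-18.6, 19.5]), (80, [-18.8, 19.7])] n 14936
top seen along [  5.1 103.6] across by bins [(55, [-11.6, 20.5]), (80, [-35.3, 20.4])] n 5656
now [0.5031 0.177  0.0909] tgt [0.5219 0.1541 0.145 ] shift [ 18.8 -22.8  54.2] turn [-0.003  0.001 -0.001] q [ 0.04  0.59  1.62  0.38  1.27 -0.86]
tube now in cradle [11.7 -0.7 48.4]
now [0.5031 0.177  0.0909] tgt [0.4986 0.1809 0.0755] shift [ -4.5   3.9 -15.3] turn [-0.003  0.001 -0.001] q [ 0.04  0.59  1.62  0.38  1.27 -0.86]
tube now in cradle [11.7 -0.7 48.4]
```

```bash
python3 -m inch '[[[-2.5,2.5,-8,0,0,0,20],[-2,1.5,-7.5,0,0,0,20],[0,0,0,0,0,0,20]]]'|grep -E "pos|force"; for i in 1; do python3 -m inch '[[[-0.9,1,-2.7,0,0,0,20],[-0.9,1,-2.7,0,0,0,20],[0,0,0,0,0,0,20]]]'|grep -E "pos|force"; done; python3 -m inch '[[[-0.9,1,-2.7,0,0,0,20],[0,0,0,0,0,0,20]]]'|grep -E "pos|force";python3 -m inch '[[[-0.9,1,-2.7,0,0,0,20],[0,0,0,0,0,0,20]]]'|grep -E "pos|force"; python3 plan.py 10 0 15
```

```text
position: [0.4964, 0.1813, 0.0729]
wrist_force: [-0.6, 0.1, -4.1]
position: [0.4954, 0.1833, 0.0685]
wrist_force: [-0.2, 0.4, -3.6]
position: [0.4946, 0.1843, 0.0659]
wrist_force: [0.3, -0.2, -4.3]
position: [0.4937, 0.1853, 0.0632]
wrist_force: [0.1, -0.1, -4.0]
now [0.4937 0.1853 0.0632] tgt [0.4936 0.1867 0.0604] shift [-0.1  1.4 -2.8] turn [-0.003 -0.002 -0.001] q [ 0.05  0.62  1.65  0.39  1.21 -0.87]
tube now in cradle [10.1  0.8 18. ]
```

```bash
python3 -m inch '[[[-0.5,0.5,-1.3,0,0,0,20],[0,0,0,0,0,0,20]]]'|grep -E "pos|force"; python3 -m inch '[[[-0.3,0.4,-0.9,0,0,0,20],[0,0,0,0,0,0,20]]]'|grep -E "pos|force";python3 -m inch '[[[-0.3,0.4,-0.9,0,0,0,20],[0,0,0,0,0,0,20]]]'|grep -E "pos|force"; python3 plan.py 0 0 15
```

```text
position: [0.4933, 0.1858, 0.0621]
wrist_force: [-0.5, -0.3, -3.7]
position: [0.4931, 0.1861, 0.0613]
wrist_force: [0.3, 0.7, -3.1]
position: [0.4929, 0.1866, 0.0604]
wrist_force: [0.1, -0.2, -2.7]
now [0.4929 0.1866 0.0604] tgt [0.4994 0.18   0.0559] shift [ 6.5 -6.6 -4.5] turn [-0.003 -0.001 -0.001] q [ 0.05  0.62  1.65  0.4   1.2  -0.87]
tube now in cradle [10.2  0.6 14.9]
```

```bash
python3 -m inch '[[[-0.3,0.3,-0.9,0,0,0,20],[0,0,0,0,0,0,20]]]'|grep -E "pos|force";python3 -m inch '[[[-0.3,0.3,-0.9,0,0,0,20],[0,0,0,0,0,0,20]]]'|grep -E "pos|force"; python3 plan.py 0 0 15|tail -1
```

```text
position: [0.4929, 0.1867, 0.0602]
wrist_force: [-1.4, -3.0, 4.7]
position: [0.4929, 0.1867, 0.0601]
wrist_force: [-2.1, -7.2, 13.1]
tube now in cradle [10.1  0.6 14.6]
```

The tube is on the floor at an estimated z of 14.6 mm. I'll ease off the pressure and slide down to the stop, feeling for contact.

```bash
python3 -m inch '[[[0.5,-0.5,1.4,0,0,0,20],[0,0,0,0,0,0,20]]]'|grep -E "pos|force";python3 -m inch '[[[1.2,-1.3,-0.9,0,0,0,20],[1.2,-1.3,-0.9,0,0,0,20],[1.2,-1.3,-0.9,0,0,0,20],[0,0,0,0,0,0,20]]]'|grep -E "pos|force"; python3 -m inch '[[[0.6,-0.7,-0.5,0,0,0,20],[0,0,0,0,0,0,20]]]'|grep -E "pos|force"; python3 plan.py 0 0 15|tail -1; python3 -m inch '[[[0.6,-0.7,-0.5,0,0,0,20],[0,0,0,0,0,0,20]]]'|grep -E "pos|force"; python3 -m inch '[[[0.6,-0.7,-0.5,0,0,0,20],[0,0,0,0,0,0,20]]]'|grep -E "pos|force";  python3 plan.py 0 0 15|tail -1
```

```text
position: [0.493, 0.1866, 0.0602]
wrist_force: [-0.5, 0.0, -1.6]
position: [0.4969, 0.1826, 0.0573]
wrist_force: [1.4, -0.6, 3.2]
position: [0.4972, 0.182, 0.057]
wrist_force: [0.8, 0.2, 4.6]
tube now in cradle [ 3.   0.3 14.7]
position: [0.4978, 0.1814, 0.0565]
wrist_force: [-0.0, -0.4, 5.1]
position: [0.4982, 0.181, 0.0562]
wrist_force: [-0.9, 1.1, 8.1]
tube now in cradle [ 1.4  0.3 14.7]
```

```bash
python3 -m inch '[[[0.8,-0.9,-0.2,0,0,0,20],[0,0,0,0,0,0,20]]]'|grep -E "pos|force"; python3 plan.py 0 0 15|tail -1; python3 -m inch '[[[0.6,-0.7,-0.4,0,0,0,20],[0,0,0,0,0,0,20]]]'|grep -E "pos|force"; python3 plan.py 0 0 15|tail -1
```

```text
position: [0.4982, 0.1809, 0.0563]
wrist_force: [-4.3, 6.7, 9.5]
tube now in cradle [ 1.3  0.3 14.7]
position: [0.4982, 0.1809, 0.0562]
wrist_force: [-7.1, 10.3, 12.7]
tube now in cradle [ 1.1  0.3 14.7]
```

It is firmly against the stop. I'll relieve the force partly, release, and retreat straight off the floor.

```bash
python3 -m inch '[[[-0.3,0.3,0.9,0,0,0,20],[0,0,0,0,0,0,20]]]'|grep -E "pos|force"; python3 -m inch '[[[0,0,0,0,0,0,56],[0,0,0,0,0,0,56],[0,0,0,0,0,0,56],[0,0,0,0,0,0,56],[0,0,0,0,0,0,56],[0,0,0,0,0,0,56]]]'; python3 -m inch '[[[3,-3.4,9,0,0,0,56],[6,-7,18,0,0,0,56],[9,-10,27,0,0,0,56],[9,-10,27,0,0,0,56],[9,-10,27,0,0,0,20],[6,-7,18,0,0,0,0],[0,0,0,0,0,0,0],[0,0,0,0,0,0,0]]]'
python3 - <<'E'
from plan import *
I={n:shot(n,f't3_{n}.png')[:,:,::-1] for n in("scene","top")}
print(ctrl.sense()["position"],ctrl.sense()["width"])
v=[]
for n,(x0,y0) in (("top",(205,160)),("scene",(330,130))):
    im=cv2.resize(I[n],None,fx=U,fy=U,interpolation=cv2.INTER_CUBIC).copy()
    e=cv2.Canny(draw(n,TUBE,o+M@[0,0,.015],M)*255,50,100)>0; im[e]=(255,255,255)
    v.append(im[y0*U:(y0+130)*U,x0*U:(x0+100)*U])
cv2.imwrite('pics/place.png',np.hstack(v))
E
```

```text
position: [0.4981, 0.1807, 0.0563]
wrist_force: [-3.6, 9.3, 2.8]
time_s: 13.53
position: [0.4993, 0.1792, 0.0561]
eef_rot: [0.403, 0.885, 0.098, -0.214]
wrist_force: [0.5, -0.5, -0.5]
width: 0.0556
time_s: 14.2
position: [0.5418, 0.1315, 0.1829]
eef_rot: [0.403, 0.885, 0.098, -0.213]
wrist_force: [-0.8, -0.2, -0.2]
width: 0.0341
[0.54049185 0.13206039 0.18130843] 0.02580100377670484
```

View pics/place.png

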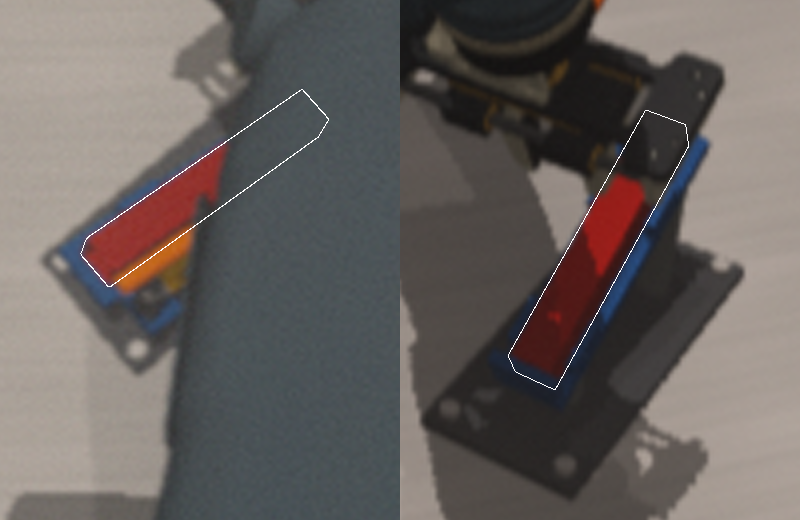

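The tube lies exactly on the predicted seated outline in both views: scene crop around (580, 270), top crop around (155, 215). The orange handle is still upright. Next I'll estimate the clamp angle and plan the push.

```bash
cat > clamp.py <<'E'
from plan import *
o=o+M[:,0]*.001
TIP=np.array([0,0,-.037])
def bar(a): 
    c=np.array([114,44-96*np.cos(a),40+96*np.sin(a)])
    return [box(c[0]-29,c[0]+27,c[1]-6,c[1]+6,c[2]-6,c[2]+6)]
def orange(im): i=im.astype(int); return (i[...,2]-i[...,0]>70)&(i[...,1]-i[...,0]>15)&(i[...,2]-i[...,1]>35)
def angle(im,n,rng=np.arange(-.1,2.1,.02)):
    r=up(orange(im)); reg=cv2.dilate(sum(draw(n,bar(a),o,M) for a in np.arange(-.1,2.2,.1)).clip(0,1).astype(np.uint8),np.ones((25,25),np.uint8)); r=r*reg
    ious=[(d:=draw(n,bar(a),o,M),(d&r).sum()/max(1,(d|r).sum()))[1] for a in rng]
    return rng[int(np.argmax(ious))].round(2),max(ious).round(2),int(r.sum()/16)
def tip(*t):
    s=ctrl.sense(); Rc=R.from_quat(s["eef_rot"]).as_matrix(); cur=M.T@(s["position"]+Rc@TIP-o)*1000
    print("tip in cradle",cur.round(1),"F in cradle",(M.T@s["wrist_force"]).round(1),"w",s["width"].round(4))
    for w in t: print(w,"shift world mm",(M@(np.array(w)-cur)).round(1)); cur=np.array(w)
E
python3 - <<'E'
from clamp import *
for n in("scene","top"): print(n,angle(cv2.imread(f'pics/{n}0.png'),n))
print(M.round(3)); tip((-10,0,175),(118,95,175),(118,95,120),(118,40,110))
E
```

```text
scene (np.float64(1.6), np.float64(0.7), 125)
top (np.float64(1.6), np.float64(0.7), 134)
[[-0.584 -0.755  0.298]
 [ 0.673 -0.656 -0.343]
 [ 0.454  0.     0.891]]Traceback (most recent call last):
  File "<stdin>", line 3, in <module>
  File "clamp.py", line 14, in tip
    print("tip in cradle",cur.round(1),"F in cradle",(M.T@s["wrist_force"]).round(1),"w",s["width"].round(4))
                                                                                         ^^^^^^^^^^^^^^^^
AttributeError: 'float' object has no attribute 'round'
```

```bash
sed -i 's/s\["width"\].round(4)/round(s["width"],4)/' clamp.py
python3 - <<'E'
from clamp import *
tip((-10,0,178),(118,95,178),(118,95,120),(118,80,120))
E
```

```text
tip in cradle [-12.4   0.4 145.2] F in cradle [ 0.3 -1.  -0.2] w 0.0258
(-10, 0, 178) shift world mm [ 8.6 -9.4 30.3]
(118, 95, 178) shift world mm [-146.5   23.8   58.1]
(118, 95, 120) shift world mm [-17.3  19.9 -51.7]
(118, 80, 120) shift world mm [11.3  9.8  0. ]
```

```bash
python3 -m inch '[[[9,-9,30,0,0,0,0],[-29,5,12,0,0,0,0],[-29,5,12,0,0,0,0],[-29,5,12,0,0,0,0],[-29,5,12,0,0,0,0],[-29,4,11,0,0,0,0],[0,0,0,0,0,0,0],[0,0,0,0,0,0,0]]]'
python3 - <<'E'
from clamp import *
tip((118,95,178),(118,95,120))
print(ctrl.sense()["qpos"].round(2),[angle(shot(n)[:,:,::-1],n) for n in("scene","top")])
E
```

```text
time_s: 14.97
position: [0.4043, 0.1473, 0.2711]
eef_rot: [0.402, 0.885, 0.098, -0.214]
wrist_force: [-0.8, -0.6, 0.4]
width: 0.0008
tip in cradle [118.2  93.2 179.4] F in cradle [0.2 1.  0.3] w 0.0008
(118, 95, 178) shift world mm [-1.7 -0.8 -1.3]
(118, 95, 120) shift world mm [-17.3  19.9 -51.7]
[-0.02  0.2   1.7   0.35  1.57 -0.79] [(np.float64(1.6), np.float64(0.7), 111), (np.float64(1.58), np.float64(0.58), 86)]
```

```bash
python3 -m inch '[[[-7,6,-18,0,0,0,0],[-6,6,-18,0,0,0,0],[-6,6,-18,0,0,0,0],[0,0,0,0,0,0,0]]]'|grep -E "pos|force"; python3 -m inch '[[[4.1,4.2,-0.9,0,0,0,0],[4.1,4.2,-0.9,0,0,0,0],[4.1,4.2,-0.9,0,0,0,0],[4.1,4.2,-0.9,0,0,0,0],[4.1,4.2,-0.9,0,0,0,0],[4.1,4.2,-0.9,0,0,0,0],[0,0,0,0,0,0,0]]]'|grep -E "pos|force"
python3 - <<'E'
from clamp import *
tip()
E
python3 -m inch '[[[4.1,4.2,-0.9,0,0,0,0],[4.1,4.2,-0.9,0,0,0,0],[4.1,4.2,-0.9,0,0,0,0],[0,0,0,0,0,0,0]]]'|grep -E "pos|force"
python3 - <<'E'
from clamp import *
tip()
print([angle(shot(n)[:,:,::-1],n) for n in("scene","top")])
E
```

```text
position: [0.3845, 0.1653, 0.2139]
wrist_force: [-0.2, -1.3, -1.0]
position: [0.4115, 0.1907, 0.2117]
wrist_force: [-0.1, 0.3, -1.0]
tip in cradle [116.2  59.3 113.8] F in cradle [-0.2 -0.1 -1. ] w 0.0005
position: [0.4238, 0.2034, 0.2088]
wrist_force: [0.5, -0.5, -0.9]
tip in cradle [116.3  41.8 110.5] F in cradle [-1.  -0.  -0.5] w 0.0007
[(np.float64(1.3), np.float64(0.47), 77), (np.float64(-0.1), np.float64(0.0), 0)]
```

The clamp is following: 1.30 seen against 1.29 expected. I'll keep pushing.

```bash
python3 -m inch '[[[4.1,4.2,-0.9,0,0,0,0],[4.1,4.2,-0.9,0,0,0,0],[4.1,4.2,-0.9,0,0,0,0],[1.6,2.5,-1.6,0,0,0,0],[1.6,2.5,-1.6,0,0,0,0],[1.6,2.5,-1.6,0,0,0,0],[0,0,0,0,0,0,0]]]'|grep -E "pos|force"; python3 -m inch '[[[1.5,2.3,-1.6,0,0,0,0],[1.5,2.3,-1.6,0,0,0,0],[1.5,2.3,-1.6,0,0,0,0],[1.5,2.3,-1.6,0,0,0,0],[1.5,2.3,-1.6,0,0,0,0],[1.5,2.3,-1.6,0,0,0,0],[0,0,0,0,0,0,0]]]'|grep -E "pos|force"
python3 - <<'E'
from clamp import *
tip()
print([angle(shot(n)[:,:,::-1],n) for n in("scene","top")])
E
```

```text
position: [0.4405, 0.2233, 0.2013]
wrist_force: [1.1, 0.2, 0.3]
position: [0.4492, 0.237, 0.1915]
wrist_force: [-1.0, -0.4, 0.1]
tip in cradle [116.1   0.5  91.1] F in cradle [ 0.3  1.  -0.1] w 0.0003
[(np.float64(0.8), np.float64(0.46), 75), (np.float64(-0.1), np.float64(0.0), 0)]
```

```bash
python3 -m inch '[[[1,2.3,-2.1,0,0,0,0],[1,2.3,-2.1,0,0,0,0],[1,2.3,-2.1,0,0,0,0],[-6,-5,0,0,0,0,0],[6,-7,18,0,0,0,0],[7,-8,20,0,0,0,0],[12,10.5,0,0,0,0,0],[12,10.5,0,0,0,0,0],[12,10.5,0,0,0,0,0],[0,0,0,0,0,0,0],[0,0,0,0,0,0,0]]]'
python3 - <<'E'
from clamp import *
tip((117,-46,112))
print([angle(shot(n)[:,:,::-1],n) for n in("scene","top")])
E
```

```text
time_s: 18.6
position: [0.4948, 0.2549, 0.2232]
eef_rot: [0.402, 0.885, 0.097, -0.214]
wrist_force: [-0.1, -0.6, 0.2]
width: 0.0004
tip in cradle [116.  -45.7 126.9] F in cradle [-0.3  0.5  0.3] w 0.0004
(117, -46, 112) shift world mm [ -4.8   6.  -12.8]
[(np.float64(0.72), np.float64(0.39), 70), (np.float64(-0.1), np.float64(0.0), 0)]
```

```bash
python3 -m inch '[[[-1.5,1.7,-4.5,0,0,0,0],[-1.5,1.7,-4.5,0,0,0,0],[-1.5,1.7,-4.5,0,0,0,0],[-1.5,1.7,-4.5,0,0,0,0],[-1.5,1.7,-4.5,0,0,0,0],[-1.5,1.7,-4.5,0,0,0,0],[0,0,0,0,0,0,0]]]'|grep -E "pos|force"; python3 -m inch '[[[-1.5,1.7,-4.5,0,0,0,0],[-1.5,1.7,-4.5,0,0,0,0],[-1.5,1.7,-4.5,0,0,0,0],[0,0,0,0,0,0,0]]]'|grep -E "pos|force"; python3 -m inch '[[[-1.5,1.7,-4.5,0,0,0,0],[-1.5,1.7,-4.5,0,0,0,0],[0,0,0,0,0,0,0]]]'|grep -E "pos|force"
python3 - <<'E'
from clamp import *
tip((116,-46,54))
print([angle(shot(n)[:,:,::-1],n) for n in("scene","top")])
E
```

```text
position: [0.4867, 0.2659, 0.1963]
wrist_force: [3.4, 0.9, 0.2]
position: [0.4898, 0.2742, 0.1874]
wrist_force: [31.6, 16.5, 16.7]
position: [0.4914, 0.2797, 0.1809]
wrist_force: [47.7, 27.6, 24.5]
tip in cradle [115.8 -58.1  79.6] F in cradle [  1.8 -54.1  26.6] w 0.0006
(116, -46, 54) shift world mm [-16.8   1.  -22.7]
[(np.float64(0.46), np.float64(0.28), 49), (np.float64(-0.1), np.float64(0.0), 0)]
```

The tip is wedging on the outer side of the bar: the fingertips taper and are narrower than I assumed. I'll back off upwards and outwards, then re-aim over the bar.

```bash
python3 -m inch '[[[4,2,4,0,0,0,0],[6,0,9,0,0,0,0],[4,-4,13,0,0,0,0],[3,-3,9,0,0,0,0],[0,0,0,0,0,0,0],[0,0,0,0,0,0,0]]]'
python3 - <<'E'
from clamp import *
tip((116,-38,100))
I=shot("scene"); J=shot("top")
print([angle(x[:,:,::-1],n,np.arange(-.1,1.2,.02)) for x,n in((I,"scene"),(J,"top"))])
a=cv2.resize(I[110:250,320:450],None,fx=4.5,fy=4.2,interpolation=cv2.INTER_CUBIC)[:,:,::-1]
cv2.imwrite('pics/cl1.png',a)
E
```

```text
time_s: 20.47
position: [0.4956, 0.2686, 0.2089]
eef_rot: [0.403, 0.885, 0.098, -0.214]
wrist_force: [-0.6, 0.1, 0.8]
width: 0.0007
tip in cradle [118.2 -55.3 109.6] F in cradle [0.8 0.4 0.5] w 0.0007
(116, -38, 100) shift world mm [-14.6  -9.5  -9.6]
[(np.float64(0.5), np.float64(0.41), 69), (np.float64(-0.1), np.float64(0.0), 0)]
```

View pics/cl1.png

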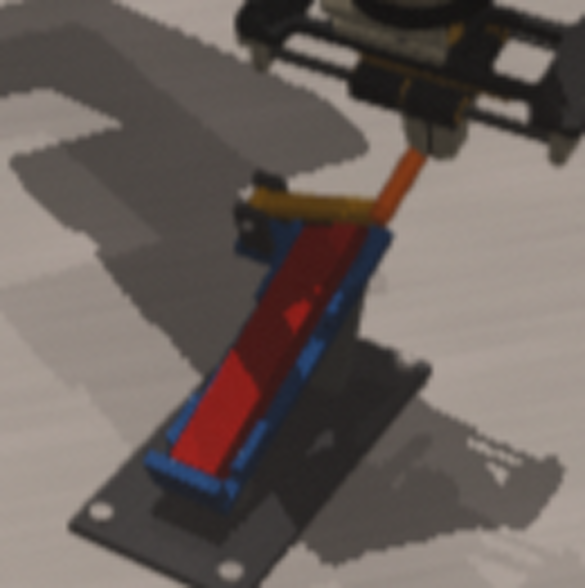

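The picture shows the clamp about 0.5 rad from closed, with its handle near (395, 185). The tube is still home and the fingertips are just above and outside the bar. I'll centre the tip over the bar and follow its arc.

```bash
python3 -m inch '[[[-7,-4.5,-4,0,0,0,0],[-7,-4.5,-5.5,0,0,0,0],[-2,2.4,-6,0,0,0,0],[0,0,0,0,0,0,0]]]'|grep -E "force"; python3 -c "
from clamp import *
tip()"; python3 -m inch '[[[0.3,2.8,-3.8,0,0,0,0],[0.3,2.9,-3.9,0,0,0,0],[0,0,0,0,0,0,0]]]'|grep -E "force";python3 -c "
from clamp import *
tip()"; python3 -m inch '[[[-0.1,2.6,-4,0,0,0,0],[-0.1,2.7,-4,0,0,0,0],[0,0,0,0,0,0,0]]]'|grep -E "force"
python3 - <<'E'
from clamp import *
tip()
print(angle(shot("scene")[:,:,::-1],"scene",np.arange(-.1,1.2,.02)))
E
```

```text
wrist_force: [-0.1, -0.3, -0.3]
tip in cradle [116.3 -38.4  91.9] F in cradle [-0.3  0.3 -0.2] w 0.0007
wrist_force: [0.2, -0.0, 0.4]
tip in cradle [116.2 -43.8  84.1] F in cradle [ 0.  -0.2  0.5] w 0.0001
wrist_force: [-0.0, -0.8, 0.3]
tip in cradle [116.3 -46.7  75. ] F in cradle [-0.4  0.5  0.5] w 0.0003
(np.float64(0.28), np.float64(0.26), 43)
```

```bash
python3 -m inch '[[[-0.5,2.3,-4.2,0,0,0,0],[-0.6,2.4,-4.2,0,0,0,0],[0,0,0,0,0,0,0]]]'|grep -E "force";python3 -m inch '[[[-0.8,2.1,-4.2,0,0,0,0],[-0.9,2.1,-4.2,0,0,0,0],[0,0,0,0,0,0,0]]]'|grep -E "force"
python3 - <<'E'
from clamp import *
tip()
print(angle(shot("scene")[:,:,::-1],"scene",np.arange(-.1,1.2,.02)))
E
```

```text
wrist_force: [0.3, 1.0, -0.9]
wrist_force: [-0.4, 0.0, -0.4]
tip in cradle [116.3 -50.   56. ] F in cradle [ 0.   0.2 -0.5] w 0.0002
(np.float64(0.02), np.float64(0.28), 45)
```

```bash
for k in 1; do python3 -m inch '[[[-0.4,0.6,-1.4,0,0,0,0],[-0.4,0.6,-1.4,0,0,0,0],[0,0,0,0,0,0,0]]]'|grep -E "force"; python3 -m inch '[[[-0.4,0.6,-1.4,0,0,0,0],[0,0,0,0,0,0,0]]]'|grep -E "force"; python3 -m inch '[[[-0.4,0.6,-1.4,0,0,0,0],[0,0,0,0,0,0,0]]]'|grep -E "force"; done; python3 -c "
from clamp import *
tip()"
```

```text
wrist_force: [-0.4, -0.2, 0.4]
wrist_force: [0.5, 0.6, 0.2]
wrist_force: [0.7, 0.1, 0.7]
tip in cradle [116.2 -50.6  50.6] F in cradle [ 0.  -0.6  0.8] w 0.0003
```

```bash
python3 -m inch '[[[-0.3,0.4,-0.9,0,0,0,0],[0,0,0,0,0,0,0]]]'|grep -E "force"; python3 -m inch '[[[-0.3,0.4,-0.9,0,0,0,0],[0,0,0,0,0,0,0]]]'|grep -E "force"; python3 -m inch '[[[-0.3,0.4,-0.9,0,0,0,0],[0,0,0,0,0,0,0]]]'|grep -E "force"
python3 - <<'E'
from clamp import *
tip()
print(angle(shot("scene")[:,:,::-1],"scene",np.arange(-.1,1.2,.02)))
E
```

```text
wrist_force: [0.0, -0.5, 0.7]
wrist_force: [0.8, 0.1, 0.2]
wrist_force: [-0.0, -0.5, 0.7]
tip in cradle [116.3 -50.7  47.5] F in cradle [-0.   0.3  0.7] w 0.0006
(np.float64(-0.1), np.float64(0.31), 47)
```

```bash
python3 -m inch '[[[-0.3,0.4,-0.9,0,0,0,0],[0,0,0,0,0,0,0]]]'|grep -E "force"; python3 -m inch '[[[-0.3,0.4,-0.9,0,0,0,0],[0,0,0,0,0,0,0]]]'|grep -E "force"; python3 -m inch '[[[-0.3,0.4,-0.9,0,0,0,0],[0,0,0,0,0,0,0]]]'|grep -E "force"; python3 -c "
from clamp import *
tip()"
```

```text
wrist_force: [0.5, 0.7, 0.6]
wrist_force: [0.0, -0.1, -0.1]
wrist_force: [0.3, -0.7, -0.2]
tip in cradle [116.4 -50.9  44.6] F in cradle [-0.8  0.2  0.2] w 0.0009
```

```bash
python3 -m inch '[[[-0.3,0.4,-0.9,0,0,0,0],[0,0,0,0,0,0,0]]]'|grep -E "force"; python3 -m inch '[[[-0.3,0.4,-0.9,0,0,0,0],[0,0,0,0,0,0,0]]]'|grep -E "force"; python3 -m inch '[[[-0.3,0.4,-0.9,0,0,0,0],[0,0,0,0,0,0,0]]]'|grep -E "force"
python3 - <<'E'
from clamp import *
tip()
I=shot("scene","t5.png")
u=[proj("scene",o+M@(np.array([114,44-96*np.cos(a),40+96*np.sin(a)])/1000)).round(1) for a in(0,.1,.2,.3)]; print(u)
r=orange(I[:,:,::-1]); r[:110]=0;r[260:]=0;r[:,:330]=0;r[:,450:]=0; y,x=np.nonzero(r); print(len(x),x.min(),x.max(),y.min(),y.max())
for a in (0,.1,.2,.3):
  print(a,[proj("scene",o+M@(np.array([114+e,44-96*np.cos(a),40+96*np.sin(a)])/1000)).round(1).tolist() for e in(-29,27)])
print([(yy,x[y==yy].min(),x[y==yy].max()) for yy in range(y.min(),y.max()+1) if (y==yy).any()])
E
```

```text
wrist_force: [-0.1, -4.6, 7.3]
wrist_force: [0.7, -8.6, 13.1]
wrist_force: [0.2, -12.0, 20.6]
tip in cradle [116.4 -51.1  43.9] F in cradle [ 1.2  7.7 22.6] w 0.0006
[array([415.8, 159.1]), array([415.5, 157.3]), array([414.9, 155.4]), array([413.9, 153.3])]
57 397 416 161 172
0 [[411.0, 168.0], [420.2, 151.0]]
0.1 [[410.7, 166.2], [420.0, 149.1]]
0.2 [[410.0, 164.3], [419.4, 147.1]]
0.3 [[409.0, 162.3], [418.4, 145.0]]
[(161, np.int64(414), np.int64(415)), (162, np.int64(413), np.int64(416)), (163, np.int64(397), np.int64(415)), (164, np.int64(412), np.int64(415)), (165, np.int64(400), np.int64(414)), (166, np.int64(401), np.int64(414)), (167, np.int64(401), np.int64(413)), (168, np.int64(403), np.int64(412)), (169, np.int64(408), np.int64(412)), (170, np.int64(408), np.int64(411)), (171, np.int64(409), np.int64(411)), (172, np.int64(410), np.int64(410))]
```

There is a hard stop with the handle at the closed position: 22 N, and the bar pixels match an angle of about 0. I'll retreat straight up and check.

```bash
python3 -m inch '[[[1,-1.2,3,0,0,0,0],[3,-3.4,9,0,0,0,0],[9,-10,27,0,0,0,0],[12,-13.7,35.6,0,0,0,0],[12,-13.7,35.6,0,0,0,0],[12,-34,20,0,0,0,0],[10,-38,0,0,0,0,0],[10,-38,0,0,0,0,0],[10,-38,0,0,0,0,0],[10,-38,0,0,0,0,0],[10,-38,0,0,0,0,0],[0,-38,0,0,0,0,0]]]'; python3 -m inch '[[[0,-40,0,0,0,0,0],[0,-40,0,0,0,0,0],[0,-40,0,0,0,0,0],[0,-40,0,0,0,0,0],[0,0,0,0,0,0,0],[0,0,0,0,0,0,0]]]'
python3 - <<'E'
from clamp import *
I=shot("scene"); J=shot("top"); cv2.imwrite('pics/end_top_raw.png',J[:,:,::-1])
print([angle(x[:,:,::-1],n,np.arange(-.1,1.2,.01)) for x,n in((I,"scene"),(J,"top"))])
for n,x in (("scene",I),("top",J)):
  for q in("short_tube_center","tape_measure","hammer","discs"): print(n,q,[(round(d["score"],2),np.round(d["at"]).tolist()) for d in ctrl.place_of(n,q)[:1]])
v=[]
for n,x,(x0,y0) in (("top",J,(205,160)),("scene",I,(330,130))):
    im=cv2.resize(x[:,:,::-1],None,fx=U,fy=U,interpolation=cv2.INTER_CUBIC).copy()
    e=cv2.Canny(draw(n,TUBE,o+M@[0,0,.015],M)*255,50,100)>0; e|=cv2.Canny(draw(n,bar(0),o,M)*255,50,100)>0; im[e]=(255,255,255)
    v.append(im[y0*U:(y0+130)*U,x0*U:(x0+100)*U])
cv2.imwrite('pics/final.png',np.hstack(v))
E
```

```text
time_s: 25.18
position: [0.5727, -0.018, 0.2775]
eef_rot: [0.403, 0.885, 0.098, -0.214]
wrist_force: [0.8, 0.2, -0.0]
width: 0.0007
time_s: 25.68
position: [0.5718, -0.1777, 0.2772]
eef_rot: [0.404, 0.884, 0.098, -0.214]
wrist_force: [0.3, 1.7, -0.7]
width: -0.0
[(np.float64(-0.02), np.float64(0.7), 133), (np.float64(0.44), np.float64(0.31), 324)]
scene short_tube_center [(0.81, [252.0, 284.0])]
scene tape_measure [(0.82, [299.0, 330.0])]
scene hammer [(0.72, [260.0, 156.0])]
scene discs [(0.87, [214.0, 475.0])]
top short_tube_center [(0.65, [188.0, 355.0])]
top tape_measure [(0.76, [138.0, 326.0])]
top hammer []
top discs [(0.89, [190.0, 175.0])]
```

View pics/final.png

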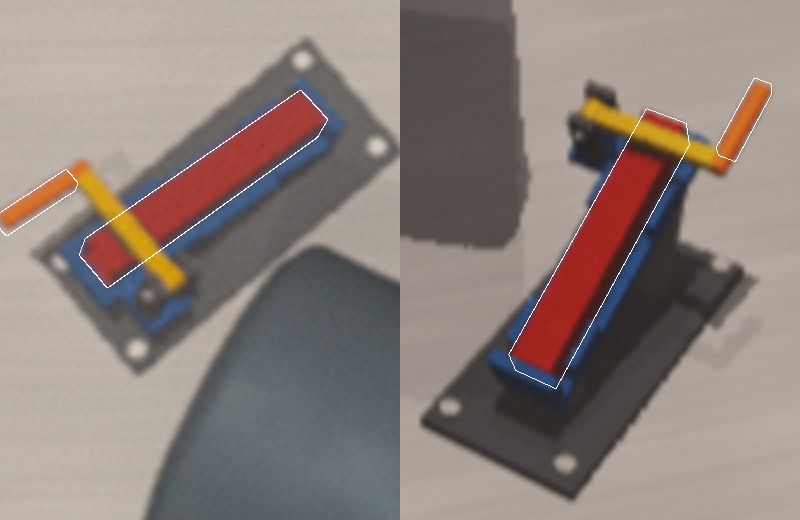

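In both views the clamp lies across the tube with its handle on the predicted closed outline. The tube sits in the cradle against the stop, and the robot is clear.

```bash
python3 -c "
from rig import ctrl
print(ctrl.hand_in())"
```

```text
the job is handed in; nothing more can be done
None
```

The long red tube is in the cradle against the stop, with the clamp swung down onto it. The arm was clear of everything when I handed in, at about 26 s.

**What I did**
- **Placing:** I held the tube until I felt the floor. I then slid it down until it stopped moving, with about 18 N on the wrist, before letting go.
- **Clamp:** I pushed the handle over and down until it met a hard stop at about 22 N, then retreated.

**Last checks**
- **Tube:** it lies on its predicted seated outline in both views.
- **Clamp angle:** -0.02 measured in the scene view. The automatic top-view reading gave 0.44 with a poor match, because other red and orange pixels got into it. The top picture itself shows the handle on the closed outline.
- **Other things:** the short tube, tape measure and discs are within about 3 pixels of their earlier positions. The network missed the hammer in the last top view. It found it in the scene view, but I had no earlier reading of the hammer to compare.

**What went wrong on the way**
- **Missed first grasp:** the real fingertips sit about 37 mm short of the reported TCP, so I first closed on air above the tube. I worked out the offset from the pictures and corrected for it.
- **Fingertips slipped off the bar:** during the clamp push they slid past the handle's outer side, with about 60 N on the wrist. I backed off and re-aimed over the bar.

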